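Stop the shaker and lift off the specimen tray

TASK

Stop the bench shaker from its controller by pressing the round key all the way down and then the square key, one at a time, and leave the long narrow key alone because it restarts the machine. Then take the specimen tray by the bar of its handle, lift it straight up about 10 cm clear of the shaker, and hold it there level and steady with the dish still in it so that I can wipe the platform: finish while holding it, do not put it down. Leave the small dish and the jar beside the controller where they stand.

Things in the scene. Friction and masses are not known exactly. Their poses are not given: they have to be found in the camera images.
- shaker: Fixed white bench shaker, 190 x 240 mm in plan (x, y), 70 mm high, with a flat black rubber platform on top at z = 0.070. Origin at the centre of its underside, z up. It stands to one side of the bench, the controller to the other; either may be left or right.
- tray: The specimen tray, loose on the shaker platform: aluminium, 120 mm (its x) by 160 mm (its y), floor 3 mm thick, rim 14 mm high, about 0.35 kg (varies). A bridge handle spans it lengthwise. Origin at the centre of its underside, z up. Two thin glass slides are fixed in it on the -x side.
- tray_bar (a point): Middle of the handle bar of the tray, 72 mm above the tray's underside (on the tray's own z axis); axes as the tray's. The bar runs along the tray's y, is 12 mm wide (x) and 14 mm high (65 to 79 mm above the underside), with free length 140 mm between its two end posts; nothing stands under it but the tray, slides and the dish (dish top 21 mm above the tray's underside).
- dish: Covered clear glass dish standing loose in the tray on its +x side, 50 mm diameter, 18 mm high, about 50 g. Origin at the centre of its underside.
- controller: Fixed grey control box, 110 x 180 mm in plan (x, y), top face at z = 0.040, with a row of three keys along its y, 52 mm apart, on the side nearer the robot (15 mm towards its -x); which key is in which place varies. Origin at the centre of its underside, z up.
- key_round (a joint): The round key, 30 mm diameter. Spring key: value in m, 0 = up, grows downwards to 0.006 fully down; about 1 N starts it, 4 N bottoms it; springs back up. It counts as pressed beyond 0.004.
- key_round_top (a point): Centre of the top face of the round key's cap, 56 mm above the bench when up; moves with the key; axes as the controller's.
- key_square (a joint): The square key, 28 x 28 mm. Spring key: value in m, 0 = up, grows downwards to 0.006 fully down; about 1 N starts it, 4 N bottoms it; springs back up. It counts as pressed beyond 0.004.
- key_square_top (a point): Centre of the top face of the square key's cap, 56 mm above the bench when up; moves with the key; axes as the controller's.
- key_bar (a joint): The long narrow key, 44 mm (along the controller's x) by 12 mm: restarts the shaker, must not be pressed. Same spring.
- key_bar_top (a point): Centre of the top face of the long narrow key's cap, 56 mm above the bench when up.
- small_dish: Bystander: loose covered glass dish on the bench beside the controller, 50 mm diameter, 18 mm high. Origin under its centre.
- jar: Bystander: small jar behind the controller, 44 mm diameter, 55 mm high. Origin under its centre.

How it is judged:
By the outcome, as a careful person would: the job done as asked, in the order asked, and still so for the second after the job is handed in, while the arm keeps its last pose, push and grip.
It also fails if it takes over 53 s, if anything falls off the work surface, if the arm or the gripper's body presses on something with over 40 N, if the wrist force passes 120 N, or if a joint passes its speed limit or range.

ROBOT

A 7-joint arm with a two-finger parallel gripper is mounted at the origin on the work surface. World frame = base frame: x ahead of the robot, y to its left, z up, the work surface at z = 0. Lengths are in m, angles in rad, forces in N, time in s.
With the tool pointing down it reaches from about 0.425 to 0.975 m from the base axis. Payload 16.7 kg.
Tool frame: the origin (TCP) lies between the finger pads; the fingertips stand 14 mm ahead of it and the grasp point (between the pads) lies 5 mm behind it; z points along the fingers, y is the direction in which the jaws open and shut (so a half turn about z gives the same grasp; the last joint's range is limited). The gripper opens to 85 mm and grips with 20 to 120 N. Pads are 22 mm wide; open, the fingers measure 114 mm over their backs; the gripper's body (76 mm by 85 mm) begins 54 mm behind the grasp point. The pads swing forward as they close: fully open they stand 13 mm farther back than shut.
Start: joints at [-1.294, 0.426, 0.074, 1.606, -0.034, 1.111, -0.067], TCP at [0.279, 0.615, 0.245] pointing down, gripper open.
Joint ranges: [-2.85, 2.85], [-0.5, 2.14], [-1.23, 1.37], [0.21, 2.46], [-1.02, 4.16], [0.16, 2.05], [-2.73, 2.73]. Speed limits (rad/s): [1.89, 1.89, 2.39, 2.39, 3.01, 3.01, 3.01].

INTERFACE

Orientations are given as a rotation vector (axis times angle).
In Python, from station import manip gives the robot as it stands.
- The arm moves only by the tool play_rows, never from a script. Its argument "deltas" is a list of rows, each an object with "translation": the shift along the tool's x, y, z in cm, a list of three; "rot": the turn, a rotation vector about the tool's x, y, z in degrees, a list of three. A call has 1 to 8 rows; each row is the pose to reach, as a shift and turn from the pose commanded when the call began, along the tool's axes at that moment; what a row does not reach only later rows make up. A row lasts 1/8 s, in which the tool goes at most 62.5 mm and 10.7 degrees, less where a joint would pass 70% of its speed; a pose out of reach is approached as far as the arm can. A call with a gripper value outside its range is refused whole. "fingers" is the closure, from -1 (fully open) to 1 (shut), set as the call begins (left out, the last holds). The fingers move at their own pace and stop on an object; the grip force is fixed at half the most. Time passes only in rows, so rows that repeat a pose let the fingers close. It gives the time, the measured TCP pose, the force and the opening at its end, in the units of the state.
- manip.sense(): the state, without advancing time (a new reading comes with each control period).
- manip.grab_frame(name): name is "scene" or "side" or "wrist"; returns a dict with "image" (384x512x3 uint8, red, green, blue), "fx", "fy", "cx", "cy" (pixels), "R" (3x3) and "t" (3): a world point X has camera coordinates R X + t. Camera axes: x right, y down, z forward; pixel columns grow to the right and rows downward; lengths in m; the calibration is good to about 2 mm. The wrist camera is an equidistant fisheye: a pixel r from the principal point sees the ray r / f radians off the axis. A picture is of the moment at which its call begins. There is no depth.
- manip.finish_job(): hands the job in, once; it reports no verdict.
The state is a dict: "time_s": time; "qpos": joint angles; "joint_vel": joint speeds; "joint_torque": joint torques, N m; "position": TCP position; "tool_rot": TCP orientation; "wrist_force": force on the tool from outside, world axes, zero at the start; "ft_torque": the same for the moment, N m; "finger_gap": finger opening in m.
Only numpy, scipy, OpenCV 4.12 (cv2) and the standard library are available. Lean on these libraries where they do the work, as an engineer would, in place of code of your own. Each camera call takes 0.05 s, during which the arm holds its last target. There are 200 camera calls.

## Working session

There is one attempt and no reset: what is moved stays moved. The work goes in short steps, Python scripts to look and compute and a tool call to move; the robot and the scene stay as the last step left them, time stands still between calls to the robot, and variables do not carry over. Pictures are saved under pics/ and viewed, about 8 in all and at most 12, crops included, and the job is handed in when it is done.

Besides the shell and the picture viewer there is one more tool, called after "Call:" as a command line: name --argument value ..., lists and objects as JSON in quotes. play_rows: Moves the arm, as the interface text tells. Its arguments: {"type":"object","properties":{"deltas":{"type":"array"},"fingers":{"type":"number"}},"required":["deltas"]}

```bash
mkdir -p pics; cat > h.py <<'E'
import numpy as np,cv2,pickle
from scipy.spatial.transform import Rotation as Ro
from station import manip
def grab(n,tag):
    f=manip.grab_frame(n); cv2.imwrite(f'pics/{tag}.png',f['image'][:,:,::-1]); pickle.dump(f,open(f'{tag}.pkl','wb')); return f
def load(tag): return pickle.load(open(f'{tag}.pkl','rb'))
def ray(f,u,v,fish=False):
    x=(u-f['cx'])/f['fx'];y=(v-f['cy'])/f['fy']
    if fish:
        r=np.hypot(x,y);d=np.array([x/r*np.sin(r),y/r*np.sin(r),np.cos(r)]) if r>0 else np.array([0,0,1.])
    else: d=np.array([x,y,1.])
    R=np.array(f['R']);t=np.array(f['t']); return -R.T@t,R.T@d
def plane(f,u,v,z,fish=False):
    o,d=ray(f,u,v,fish); return (o+d*(z-o[2])/d[2])
def proj(f,X):
    c=np.array(f['R'])@np.array(X)+np.array(f['t']); return np.array([f['fx']*c[0]/c[2]+f['cx'],f['fy']*c[1]/c[2]+f['cy']])
E
python3 - <<'E'
from h import *
fs=[grab(n,n+'0') for n in('scene','side','wrist')]
im=np.hstack([cv2.imread(f'pics/{n}0.png') for n in('scene','side')]);
cv2.imwrite('pics/a.png',np.vstack([cv2.imread('pics/scene0.png')]))
for f in fs: print(f['fx'],f['cx'],f['cy'],-np.array(f['R']).T@f['t'],np.array(f['R'])[2])
s=manip.sense();print(s); print(Ro.from_rotvec(s['tool_rot']).as_matrix())
E
```

```text
390.6567162129525 257.3086861484209 190.8900411797511 [ 1.08442249 -0.11655734  0.67395685] [-0.67640019  0.21868776 -0.70331959]
387.4797741248602 254.49599815187628 200.4263773406608 [ 0.25456682 -0.54422144  0.6668051 ] [ 0.38065662  0.67854657 -0.62823172]
297.3186396354542 260.4289119635782 191.56339451006198 [0.20912543 0.64628115 0.37274115] [ 0.27120891 -0.12380777 -0.95452468]
{'time_s': 0.15, 'qpos': array([-1.29447383,  0.42657891,  0.07386611,  1.60645315, -0.03410145,
        1.11081614, -0.06711005]), 'joint_vel': array([ 1.38771695e-03, -4.13041943e-04,  1.08235209e-05, -1.08574308e-03,
        1.62305931e-03,  1.26277114e-03,  1.26012509e-03]), 'joint_torque': array([ 3.63619925e-03, -9.50318670e+01,  3.76432210e+00, -4.63758373e+01,
        1.95983966e-02,  7.81199400e-03,  1.84880003e-05]), 'position': array([0.27872097, 0.61443251, 0.24478107]), 'tool_rot': array([-6.63886540e-01, -3.07049521e+00,  1.54791530e-03]), 'wrist_force': array([ 0.72645201,  0.64440183, -0.22513417]), 'ft_torque': array([-0.00160768,  0.01010264,  0.01329127]), 'finger_gap': 0.0853450595305043}
[[-9.10678023e-01  4.13116710e-01 -3.50731538e-04]
 [ 4.13116853e-01  9.10677548e-01 -9.32417634e-04]
 [-6.57939678e-05 -9.94025357e-04 -9.99999504e-01]]
```

View pics/scene0.png

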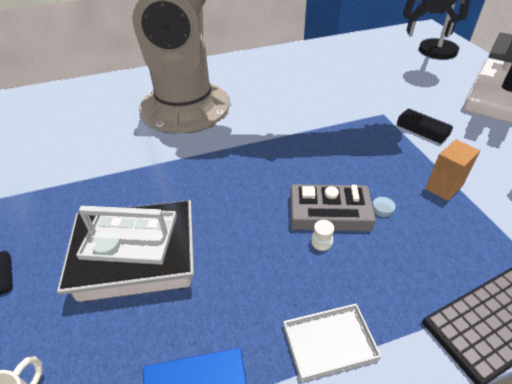

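View pics/side0.png

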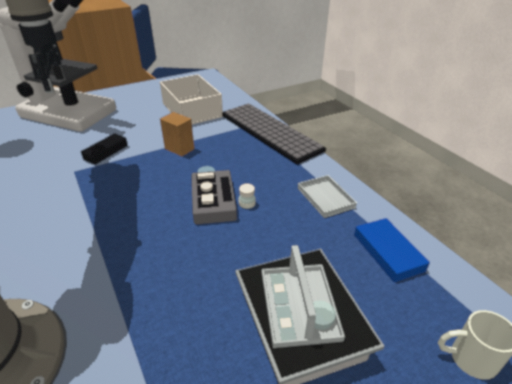

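The scene view shows the controller at upper right with keys square (308,192), round (331,193) and bar (354,194). The jar is at (322,235), the small dish at (385,207), and the shaker with its tray and handle bar at (125,212). The side view shows the same things: keys near (207,180), handle bar (300,275).

```bash
python3 - <<'E'
from h import *
out=[]
def keys(tag,box):
    f=load(tag);u0,v0,u1,v1=box
    im=f['image'][v0:v1,u0:u1]; m=((im.min(2)>165)).astype(np.uint8)
    n,l,st,c=cv2.connectedComponentsWithStats(m)
    for i in range(1,n):
        if st[i,4]>12: 
            uv=c[i]+[u0,v0]; print(tag,uv.round(1),st[i],plane(f,*uv,.055).round(4))
keys('scene0',(285,175,378,215)); keys('side0',(185,160,240,215))
for tag,(u0,v0,u1,v1),k in (('scene0',(60,190,200,300),5),('side0',(235,240,385,384),5)):
    c=cv2.imread(f'pics/{tag}.png')[v0:v1,u0:u1]; c=cv2.resize(c,None,fx=4 ,fy=4,interpolation=cv2.INTER_CUBIC)
    cv2.imwrite(f'pics/c_{tag}.png',c);print(c.shape)
E
```

```text
scene0 [308.1 191. ] [ 17  11  13  12 141] [0.5277 0.1832 0.055 ]
scene0 [331.4 191.2] [ 40  11  14  12 119] [0.5456 0.2323 0.055 ]
scene0 [354.7 191.8] [66 10  8 15 88] [0.565  0.2802 0.055 ]
scene0 [375.7 202.8] [89 23  4 11 34] [0.6101 0.3066 0.055 ]
side0 [204.8 173.8] [13 12 15  4 43] [0.5624 0.284  0.055 ]
side0 [206.  185.4] [16 23 11  6 54] [0.544  0.2335 0.055 ]
side0 [207.1 197.5] [17 34 11  8 70] [0.5258 0.1849 0.055 ]
(440, 560, 3)
(576, 600, 3)
```

View pics/c_scene0.png

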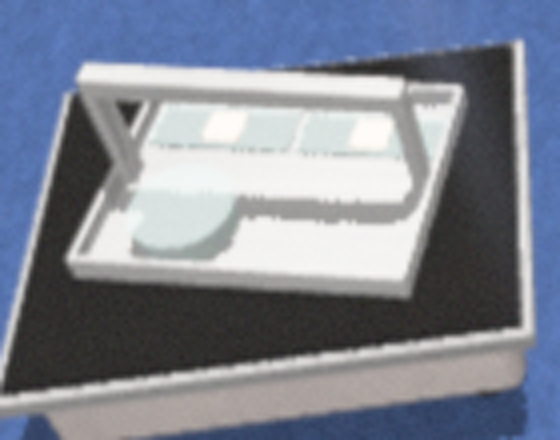

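View pics/c_side0.png

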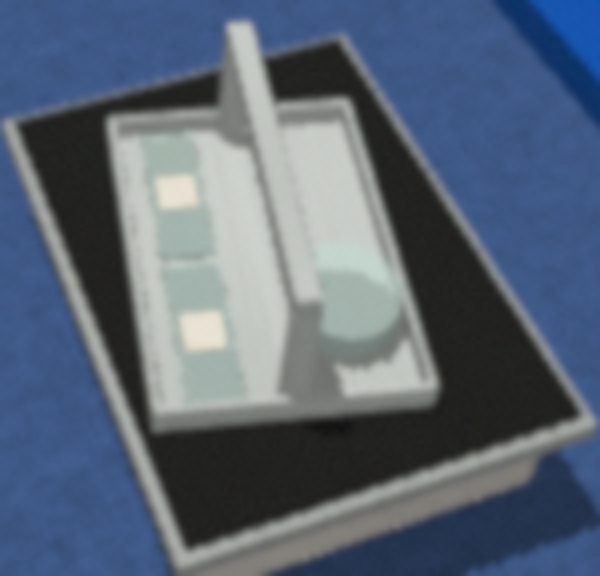

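The crops show the bar's top face. In the scene crop it runs from (81,74) to (406,87), and in the side crop from (239,24) to (307,300). The dish sits on the +x, -y side, and the slides are on the -x side.

```bash
python3 - <<'E'
from h import *
f=load('scene0');g=load('side0')
z=.149
A=[plane(f,60+u/4-.4,190+v/4-.4,z) for u,v in((81,74),(406,87))]
B=[plane(g,235+u/4-.4,240+v/4-.4,z) for u,v in((307,300),(239,24))]
for P in(A,B):
    m=(P[0]+P[1])/2;d=P[1]-P[0];print(P[0].round(4),P[1].round(4),m.round(4),np.linalg.norm(d),np.degrees(np.arctan2(-d[0],d[1])))
# tray rim outer corners z=.084
C=[plane(f,60+u/4-.4,190+v/4-.4,.084) for u,v in((67,263),(410,283),(467,88))]
D=[plane(g,235+u/4-.4,240+v/4-.4,.084) for u,v in((152,416),(436,390),(351,98),(107,117))]
print(np.round(C,4));print(np.round(D,4))
print('centre',(C[0]+C[2])/2,(D[0]+D[2])/2,(D[1]+D[3])/2)
for d in(C[1]-C[0],D[3]-D[0],D[2]-D[1]):print(np.linalg.norm(d),np.degrees(np.arctan2(-d[0],d[1])))
# keys px triangulated height check; yaw etc
for X in((.545,.2328),(.527,.184)):print(np.hypot(*X))
E
```

```text
[ 0.5126 -0.2765  0.149 ] [ 0.571  -0.1357  0.149 ] [ 0.5418 -0.2061  0.149 ] 0.15245281784855338 -22.52822274734933
[ 0.5081 -0.2753  0.149 ] [ 0.5682 -0.1375  0.149 ] [ 0.5381 -0.2064  0.149 ] 0.15032086798015754 -23.560632879236877
[[ 0.5656 -0.3042  0.084 ]
 [ 0.6297 -0.1551  0.084 ]
 [ 0.5186 -0.1086  0.084 ]]
[[ 0.4516 -0.2562  0.084 ]
 [ 0.5614 -0.3034  0.084 ]
 [ 0.6279 -0.1562  0.084 ]
 [ 0.5154 -0.1082  0.084 ]]
centre [ 0.54210887 -0.20637625  0.084     ] [ 0.53973341 -0.20620361  0.084     ] [ 0.53836917 -0.20581585  0.084     ]
0.16224669055995383 -23.2660294566953
0.16116673272254775 -23.315969028484947
0.16155896472665443 -24.313498942261212
0.5926388782386792
0.5581979935470925
```

Call:
play_rows --deltas '[{"translation": [-2.5, -1.5, 0], "rot": [0, 0, 10]}, {"translation": [-5, -3, 0], "rot": [0, 0, 20]}, {"translation": [-7.5, -4.5, 0], "rot": [0, 0, 30]}, {"translation": [-10, -6, 0], "rot": [0, 0, 40]}, {"translation": [-12.5, -7.5, 0], "rot": [0, 0, 50]}, {"translation": [-15, -9, 0], "rot": [0, 0, 60]}, {"translation": [-17.5, -10.5, 0], "rot": [0, 0, 70]}, {"translation": [-20, -12, 0], "rot": [0, 0, 80]}]' --fingers 1

```text
time_s: 1.15
position: [0.4118, 0.4219, 0.2452]
tool_rot: [2.488, 1.918, -0.0]
wrist_force: [-0.0, 0.1, -0.6]
finger_gap: 0.0
```

```bash
cat >> h.py <<'E'
def go(x,y,z,yaw):  # yaw = world angle (deg) of tool y axis, tool down
    s=manip.sense();R=Ro.from_rotvec(s['tool_rot']);a=np.radians(yaw)
    yy=np.array([np.cos(a),np.sin(a),0]);zz=np.array([0,0,-1.]);xx=np.cross(yy,zz)
    T=Ro.from_matrix(np.c_[xx,yy,zz])
    print('delta cm',(R.inv().apply(np.array([x,y,z])-s['position'])*100).round(2),'rot',np.degrees((R.inv()*T).as_rotvec()).round(1))
    print(s['time_s'],s['position'].round(4),s['wrist_force'].round(1),s['finger_gap'],s['qpos'].round(2))
E
python3 -c "
from h import *
go(.545,.2328,.1,-22)"
```

```text
delta cm [-14.9   17.7   14.52] rot [-0.   0.   7.3]
1.15 [0.4118 0.4219 0.2452] [-0.   0.1 -0.6] 4.56744391335129e-05 [-1.24  0.3   0.41  1.82 -0.14  1.05 -1.03]
```

Call:
play_rows --deltas '[{"translation": [-3, 3.6, 0], "rot": [0, 0, 2]}, {"translation": [-6, 7.2, 0], "rot": [0, 0, 4]}, {"translation": [-9, 10.8, 2], "rot": [0, 0, 6]}, {"translation": [-12, 14.2, 5], "rot": [0, 0, 7]}, {"translation": [-14.9, 17.7, 8], "rot": [0, 0, 7.3]}, {"translation": [-14.9, 17.7, 11], "rot": [0, 0, 7.3]}, {"translation": [-14.9, 17.7, 14.5], "rot": [0, 0, 7.3]}, {"translation": [-14.9, 17.7, 14.5], "rot": [0, 0, 7.3]}]'

```text
time_s: 2.15
position: [0.5444, 0.2336, 0.0983]
tool_rot: [2.6, 1.763, -0.007]
wrist_force: [-0.3, 0.0, 0.3]
finger_gap: 0.0001
```

```bash
python3 -c "
from h import *
go(.545,.2328,.064,-22)
f=grab('scene','s1');g=grab('side','s2')
a=cv2.imread('pics/s1.png')[120:270,250:410];b=cv2.imread('pics/s2.png')[90:240,140:300]
cv2.imwrite('pics/d.png',cv2.resize(np.hstack([a,b]),None,fx=2.5,fy=2.5,interpolation=cv2.INTER_CUBIC))
for X in((.545,.2328,.056),(.545,.2328,.086)):print(proj(f,X),proj(g,X))"
```

```text
delta cm [-0.04  0.09  3.43] rot [-0.1  0.2  0.3]
2.15 [0.5444 0.2336 0.0983] [-0.3  0.   0.3] 7.5218534022691e-05 [-0.86  0.5   0.45  1.93 -0.3   0.78 -0.62]
[331.56641112 190.59623812] [206.44946547 185.09669697]
[333.20202358 180.8444316 ] [205.59138168 175.78876044]
```

View pics/d.png

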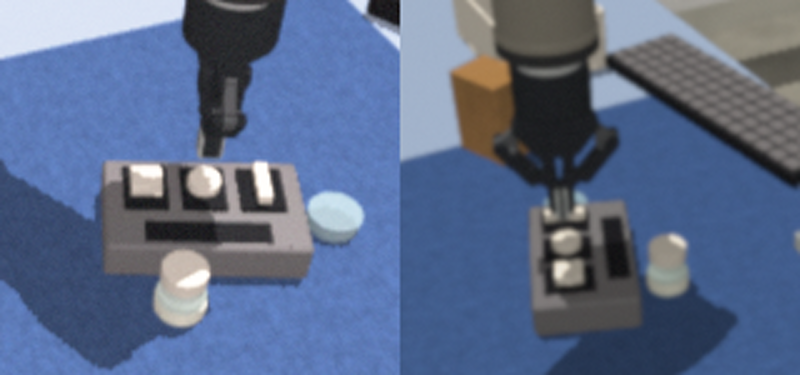

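The round key is under the fingertips, which appear at scene (333,182) and side (205,176) as predicted. I'll press it now.

Call:
play_rows --deltas '[{"translation": [0, 0.1, 1.5], "rot": [0, 0, 0]}, {"translation": [0, 0.1, 2.4], "rot": [0, 0, 0]}, {"translation": [0, 0.1, 2.8], "rot": [0, 0, 0]}, {"translation": [0, 0.1, 3.1], "rot": [0, 0, 0]}, {"translation": [0, 0.1, 3.3], "rot": [0, 0, 0]}, {"translation": [0, 0.1, 3.4], "rot": [0, 0, 0]}, {"translation": [0, 0.1, 3.4], "rot": [0, 0, 0]}]'

```text
time_s: 3.12
position: [0.5467, 0.2341, 0.0664]
tool_rot: [-2.6, -1.764, 0.0]
wrist_force: [-1.3, -0.3, 2.7]
finger_gap: 0.0001
```

Call:
play_rows --deltas '[{"translation": [0, 0, 0.15], "rot": [0, 0, 0]}, {"translation": [0, 0, 0.3], "rot": [0, 0, 0]}, {"translation": [0, 0, 0.4], "rot": [0, 0, 0]}, {"translation": [0, 0, 0.4], "rot": [0, 0, 0]}]'

```text
time_s: 3.62
position: [0.5469, 0.2341, 0.0635]
tool_rot: [-2.6, -1.763, -0.001]
wrist_force: [-9.1, -3.7, 27.6]
finger_gap: -0.0001
```

The round key bottomed at 27.6 N with the tip at z = 0.0495. Next I raise and move over the square key.

Call:
play_rows --deltas '[{"translation": [0, 0, -1], "rot": [0, 0, 0]}, {"translation": [0, 0, -2.5], "rot": [0, 0, 0]}, {"translation": [0, 0, -4], "rot": [0, 0, 0]}, {"translation": [0, 0, -4], "rot": [0, 0, 0]}]'

```text
time_s: 4.12
position: [0.5474, 0.2345, 0.1037]
tool_rot: [-2.6, -1.764, -0.003]
wrist_force: [0.6, -0.7, 0.0]
finger_gap: -0.0005
```

```bash
python3 -c "
from h import *
go(.5265,.184,.1,-22)"
```

```text
delta cm [-5.47 -0.07  0.36] rot [ 0.1 -0.1  0.3]
4.125 [0.5474 0.2345 0.1037] [ 0.6 -0.7  0. ] -0.0005493430884766712 [-0.86  0.5   0.45  1.93 -0.3   0.78 -0.62]
```

Call:
play_rows --deltas '[{"translation": [-2, 0, 0], "rot": [0, 0, 0.3]}, {"translation": [-4, 0, 0], "rot": [0, 0, 0.3]}, {"translation": [-5.4, 0, 0], "rot": [0, 0, 0.3]}, {"translation": [-5.4, 0, 0], "rot": [0, 0, 0.3]}, {"translation": [-5.4, 0, 0], "rot": [0, 0, 0.3]}]'

```text
time_s: 4.75
position: [0.5269, 0.1844, 0.1024]
tool_rot: [-2.604, -1.757, -0.001]
wrist_force: [0.5, 0.4, -0.0]
finger_gap: 0.0002
```

Call:
play_rows --deltas '[{"translation": [0, 0, 1.5], "rot": [0, 0, 0]}, {"translation": [0, 0, 2.6], "rot": [0, 0, 0]}, {"translation": [0, 0, 3.2], "rot": [0, 0, 0]}, {"translation": [0, 0, 3.6], "rot": [0, 0, 0]}, {"translation": [0, 0, 3.8], "rot": [0, 0, 0]}, {"translation": [0, 0, 3.95], "rot": [0, 0, 0]}, {"translation": [0, 0, 3.95], "rot": [0, 0, 0]}]'

```text
time_s: 5.62
position: [0.5267, 0.1838, 0.0637]
tool_rot: [-2.604, -1.756, -0.0]
wrist_force: [-8.7, -2.8, 20.5]
finger_gap: 0.0
```

The square key bottomed at 20.5 N. I raise straight up, open the gripper and head for the tray.

Call:
play_rows --deltas '[{"translation": [0, 0, -2], "rot": [0, 0, 0]}, {"translation": [0, 0, -6], "rot": [0, 0, 0]}, {"translation": [0, 0, -11], "rot": [0, 0, 0]}, {"translation": [0, 0, -16], "rot": [0, 0, 0]}, {"translation": [0, 0, -20], "rot": [0, 0, 0]}, {"translation": [0, 0, -20], "rot": [0, 0, 0]}]'

```text
time_s: 6.38
position: [0.5281, 0.1843, 0.266]
tool_rot: [-2.604, -1.756, -0.009]
wrist_force: [-0.1, 0.1, -0.8]
finger_gap: -0.0001
```

```bash
python3 -c "
from h import *
go(.5385,-.21,.262,-23.4)"
```

```text
delta cm [-36.17  15.74   0.27] rot [ 0.2 -0.3  1.4]
6.375 [0.5281 0.1843 0.266 ] [-0.1  0.1 -0.8] -9.32400985520846e-05 [-0.92  0.23  0.56  1.87 -0.14  1.07 -0.69]
```

Call:
play_rows --deltas '[{"translation": [-4.5, 2, 0], "rot": [0, 0, 0.2]}, {"translation": [-9, 4, 0], "rot": [0, 0, 0.4]}, {"translation": [-14, 6, 0], "rot": [0, 0, 0.6]}, {"translation": [-19, 8.2, 0], "rot": [0, 0, 0.8]}, {"translation": [-24, 10.4, 0], "rot": [0, 0, 1.0]}, {"translation": [-29, 12.6, 0], "rot": [0, 0, 1.2]}, {"translation": [-33, 14.4, 0], "rot": [0, 0, 1.4]}, {"translation": [-36.2, 15.7, 0], "rot": [0, 0, 1.4]}]' --fingers -1

```text
time_s: 7.38
position: [0.5362, -0.2126, 0.2622]
tool_rot: [2.627, 1.723, -0.001]
wrist_force: [0.7, 0.8, 0.7]
finger_gap: 0.0852
```

Call:
play_rows --deltas '[{"translation": [0, 0, 0], "rot": [0, 0, 0]}, {"translation": [0, 0, 0], "rot": [0, 0, 0]}, {"translation": [0, 0, 0], "rot": [0, 0, 0]}]'

```text
time_s: 7.75
position: [0.5369, -0.2094, 0.2625]
tool_rot: [-2.624, -1.727, 0.0]
wrist_force: [-0.1, 0.3, 0.1]
finger_gap: 0.0855
```

```bash
python3 -c "
from h import *
go(.5395,-.2062,.142,-23.4)
f=grab('wrist','w1');g=grab('side','s3')
b=cv2.imread('pics/s3.png')
a=cv2.imread('pics/w1.png')
cv2.imwrite('pics/e.png',cv2.resize(np.hstack([a,b]),None,fx=.78,fy=.78,interpolation=cv2.INTER_AREA))
"
```

```text
delta cm [ 0.39  0.12 12.05] rot [-0.  -0.   0.1]
7.75 [ 0.5369 -0.2094  0.2625] [-0.1  0.3  0.1] 0.08548934358956675 [-0.34  0.3   0.74  1.84 -0.23  1.08  0.08]
```

View pics/e.png

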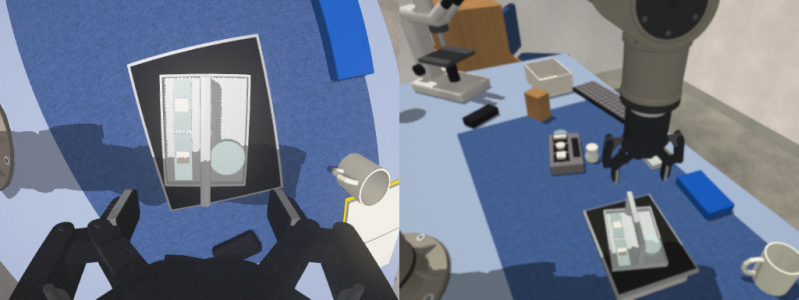

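The wrist view shows the bar running straight up the image at u≈205, midway between the pads (≈125 and 283), with the dish on its right. The side view shows the open gripper above the tray. I descend with a 1 mm sideways correction.

Call:
play_rows --deltas '[{"translation": [0, 0.1, 2], "rot": [0, 0, 0]}, {"translation": [0, 0.1, 4.5], "rot": [0, 0, 0]}, {"translation": [0, 0.1, 7], "rot": [0, 0, 0]}, {"translation": [0, 0.1, 9], "rot": [0, 0, 0]}, {"translation": [0, 0.1, 10.7], "rot": [0, 0, 0]}, {"translation": [0, 0.1, 11.8], "rot": [0, 0, 0]}, {"translation": [0, 0.1, 12.4], "rot": [0, 0, 0]}, {"translation": [0, 0.1, 12.4], "rot": [0, 0, 0]}]'

```text
time_s: 8.85
position: [0.5376, -0.211, 0.1388]
tool_rot: [-2.626, -1.725, 0.0]
wrist_force: [0.3, 0.7, 0.4]
finger_gap: 0.0858
```

Call:
play_rows --deltas '[{"translation": [0, 0, 0], "rot": [0, 0, 0]}, {"translation": [0, 0, 0], "rot": [0, 0, 0]}]'

```text
time_s: 9.1
position: [0.5379, -0.211, 0.1393]
tool_rot: [2.625, 1.725, 0.001]
wrist_force: [0.0, -0.6, 0.8]
finger_gap: 0.0852
```

```bash
python3 -c "
from h import *
go(.5395,-.2062,.137,-23.4)
f=grab('scene','s4');g=grab('side','s5')
a=cv2.imread('pics/s4.png')[140:310,30:230];b=cv2.imread('pics/s5.png')[200:370,220:420]
cv2.imwrite('pics/f.png',cv2.resize(np.hstack([a,b]),None,fx=2,fy=2,interpolation=cv2.INTER_CUBIC))
"
```

```text
delta cm [ 0.51 -0.04  0.23] rot [ 0. -0.  0.]
9.1 [ 0.5379 -0.211   0.1393] [ 0.  -0.6  0.8] 0.08517941831677778 [-0.25  0.46  0.66  1.95 -0.37  0.85  0.2 ]
```

View pics/f.png

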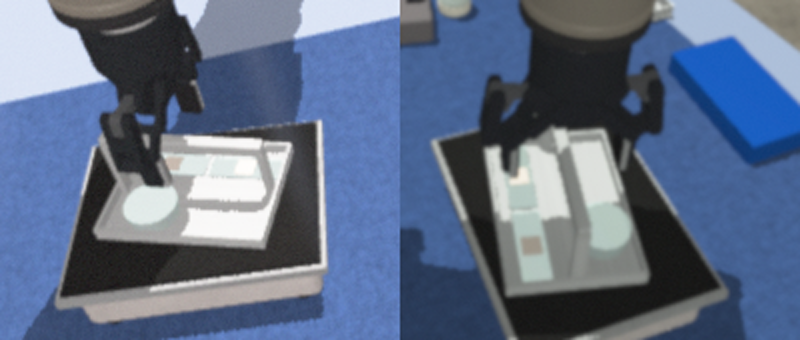

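The jaws straddle the bar. Before closing I check by projection that they sit at mid-bar.

```bash
python3 -c "
from h import *
f=load('s4');g=load('s5');a=np.radians(-23.4)
for k in(-.043,.043):
  X=np.array([.5379+k*np.cos(a),-.211+k*np.sin(a),.138]);print(k,(proj(f,X)-[30,140])*2,(proj(g,X)-[220,200])*2+[400,0])
"
```

```text
-0.043 [192.54116347 112.86121412] [516.44254028 170.10235417]
0.043 [161.75105793 181.63782033] [614.99188835 162.44188549]
```

Call:
play_rows --deltas '[{"translation": [0.1, 0, 0.2], "rot": [0, 0, 0]}, {"translation": [0.1, 0, 0.2], "rot": [0, 0, 0]}, {"translation": [0.1, 0, 0.2], "rot": [0, 0, 0]}, {"translation": [0.1, 0, 0.2], "rot": [0, 0, 0]}, {"translation": [0.1, 0, 0.2], "rot": [0, 0, 0]}, {"translation": [0.1, 0, 0.2], "rot": [0, 0, 0]}, {"translation": [0.1, 0, 0.2], "rot": [0, 0, 0]}, {"translation": [0.1, 0, 0.2], "rot": [0, 0, 0]}]' --fingers 1

```text
time_s: 10.2
position: [0.5381, -0.2101, 0.137]
tool_rot: [2.626, 1.725, 0.0]
wrist_force: [-0.1, -0.3, 4.6]
finger_gap: 0.0106
```

Call:
play_rows --deltas '[{"translation": [0, 0, 0], "rot": [0, 0, 0]}, {"translation": [0, 0, -0.1], "rot": [0, 0, 0]}, {"translation": [0, 0, -0.3], "rot": [0, 0, 0]}, {"translation": [0, 0, -0.6], "rot": [0, 0, 0]}, {"translation": [0, 0, -1.0], "rot": [0, 0, 0]}, {"translation": [0, 0, -1.4], "rot": [0, 0, 0]}, {"translation": [0, 0, -1.7], "rot": [0, 0, 0]}, {"translation": [0, 0, -1.8], "rot": [0, 0, 0]}]'

```text
time_s: 11.2
position: [0.5381, -0.21, 0.1551]
tool_rot: [2.625, 1.725, 0.0]
wrist_force: [0.1, 0.2, -2.8]
finger_gap: 0.0113
```

The grip holds (gap 11 mm, load about -3 N), so I lift the rest smoothly to about 10 cm.

Call:
play_rows --deltas '[{"translation": [0, 0, -0.3], "rot": [0, 0, 0]}, {"translation": [0, 0, -0.8], "rot": [0, 0, 0]}, {"translation": [0, 0, -1.5], "rot": [0, 0, 0]}, {"translation": [0, 0, -2.2], "rot": [0, 0, 0]}, {"translation": [0, 0, -2.9], "rot": [0, 0, 0]}, {"translation": [0, 0, -3.5], "rot": [0, 0, 0]}, {"translation": [0, 0, -3.9], "rot": [0, 0, 0]}, {"translation": [0, 0, -4.1], "rot": [0, 0, 0]}]'

```text
time_s: 12.2
position: [0.538, -0.21, 0.1961]
tool_rot: [2.626, 1.725, 0.0]
wrist_force: [-0.2, 0.4, -4.1]
finger_gap: 0.0105
```

Call:
play_rows --deltas '[{"translation": [0, 0, -0.3], "rot": [0, 0, 0]}, {"translation": [0, 0, -0.8], "rot": [0, 0, 0]}, {"translation": [0, 0, -1.5], "rot": [0, 0, 0]}, {"translation": [0, 0, -2.2], "rot": [0, 0, 0]}, {"translation": [0, 0, -2.9], "rot": [0, 0, 0]}, {"translation": [0, 0, -3.5], "rot": [0, 0, 0]}, {"translation": [0, 0, -4.0], "rot": [0, 0, 0]}, {"translation": [0, 0, -4.2], "rot": [0, 0, 0]}]'

```text
time_s: 13.2
position: [0.5381, -0.21, 0.2381]
tool_rot: [2.626, 1.725, 0.0]
wrist_force: [0.3, -0.0, -3.3]
finger_gap: 0.0112
```

Call:
play_rows --deltas '[{"translation": [0, 0, 0], "rot": [0, 0, 0]}, {"translation": [0, 0, 0], "rot": [0, 0, 0]}, {"translation": [0, 0, 0], "rot": [0, 0, 0]}, {"translation": [0, 0, 0], "rot": [0, 0, 0]}, {"translation": [0, 0, 0], "rot": [0, 0, 0]}, {"translation": [0, 0, 0], "rot": [0, 0, 0]}]'

```text
time_s: 13.95
position: [0.538, -0.21, 0.2378]
tool_rot: [-2.626, -1.725, 0.0]
wrist_force: [-1.0, 0.4, -2.9]
finger_gap: 0.0109
```

```bash
python3 -c "
from h import *
go(.5381,-.2101,.237,-23.4); s=manip.sense();print(s['ft_torque'],abs(s['joint_vel']).max())
f=grab('scene','s6');g=grab('side','s7')
a=cv2.imread('pics/s6.png')[110:310,30:230];b=cv2.imread('pics/s7.png')[180:380,220:420]
cv2.imwrite('pics/g.png',cv2.resize(np.hstack([a,b]),None,fx=2,fy=2,interpolation=cv2.INTER_CUBIC))
"
```

```text
delta cm [-0.    0.01  0.08] rot [-0.  0.  0.]
13.95 [ 0.538  -0.21    0.2378] [-1.   0.4 -2.9] 0.010905192298382079 [-0.32  0.34  0.73  1.87 -0.26  1.03  0.11]
[ 0.0060686   0.03551718 -0.01039793] 0.001829993510714539
```

View pics/g.png

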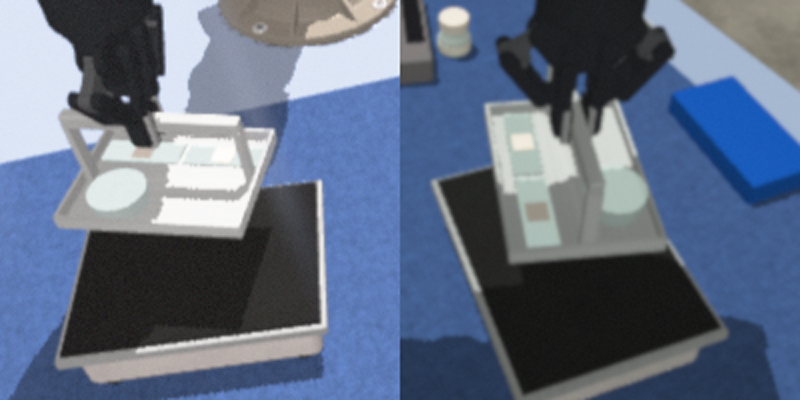

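The tray hangs clear of the platform with the dish still in it. Rim corners read scene crop (56,218), (243,228), (276,130) and side crop (668,240), (621,101). I triangulate these to check that it is level.

```bash
python3 -c "
from h import *
f=load('s6');g=load('s7');a=np.radians(-23.4)
c,s=np.cos(a),np.sin(a)
for n,lx,ly in(('+-',.06,-.08),('++',.06,.08),('-+',-.06,.08),('--',-.06,-.08)):
  X=np.array([.540+lx*c-ly*s,-.2062+lx*s+ly*c,.185]);print(n,((proj(f,X)-[30,110])*2).round(),((proj(g,X)-[220,180])*2+[400,0]).round())
for p,q in (((56,218),(668,240)),((243,228),(621,101)),((276,130),(487,104))):
  r=[ray(f,30+p[0]/2,110+p[1]/2),ray(g,220+(q[0]-400)/2,180+q[1]/2)]
  A=np.c_[r[0][1],-r[1][1]];t=np.linalg.lstsq(A,r[1][0]-r[0][0],rcond=None)[0]
  print((r[0][0]+t[0]*r[0][1]).round(4),(r[1][0]+t[1]*r[1][1]).round(4))
"
```

```text
+- [ 53. 217.] [669. 238.]
++ [239. 227.] [617.  94.]
-+ [275. 129.] [486. 103.]
-- [109. 122.] [511. 251.]
[ 0.5629 -0.3017  0.1823] [ 0.5634 -0.3027  0.1822]
[ 0.626  -0.154   0.1815] [ 0.6295 -0.1609  0.1788]
[ 0.5172 -0.1079  0.1838] [ 0.5177 -0.109   0.1832]
```

```bash
python3 -c "
from h import *
s=manip.sense();print(s['time_s'],s['position'],s['finger_gap'],manip.finish_job())"
```

```text
the job is handed in; nothing more can be done
14.05 [ 0.53800153 -0.21000575  0.23781847] 0.011141387249549781 None
```

The shaker keys are pressed and the arm is holding the tray about 10 cm above the shaker. The job was handed in at 14.05 s.

- **Keys:** I pressed the round key first, then the square key. Both reached their stop: contact force 27.6 N and 20.5 N, with the fingertip at about z = 0.050. I stayed off the long narrow key, but the interface gives no key readings, so the presses are judged from force and depth only.
- **Tray:** Gripped by its bar near the middle, with a finger opening of about 11 mm. It was lifted straight up 10.1 cm, from TCP z 0.137 to 0.238. The load is about 3–4 N and the arm is at rest.
- **Last checks:** The last pictures show the dish in the tray and the tray clear of the platform. Three triangulated rim corners were at z ≈ 0.180–0.184 (0.185 expected). That is level to about 1–2°, and one corner's two rays missed each other by about 8 mm, so that reading is rough.
- **Jar and small dish:** I never moved the arm against either. I did not measure their positions again at the end.

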